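# Load the sample carrier on the microscope stage and slide it home

### The job

Pick up the steel sample carrier that has the tab on its end and set it down, without dropping it, flat between the two low rails of the microscope's slide-out stage with its tab over the spring pin, so that its own weight keeps the pin pressed down while the stage is still out. Let go of it, then slide the stage all the way in under the objective with the pin still held down. Leave the spare carrier without a tab, the lens can and the screwdriver where they are.

Things in the scene. Friction and masses are not known exactly. Their poses are not given: they have to be found in the camera images.
- instrument: Microscope, fixed but at varying place and yaw. Origin on the table under its dark base (240 mm in x, y from -170 to +270 mm, 50 high); x points away from the robot, +y is the way the stage slides in. A column 400 mm high stands at y = 215 mm; the microscope tube (44 mm thick) hangs over x = 42, y = 70 mm, its lower end 190 mm above the table.
- stage (a joint): Slide of the blue stage, m: 0 = fully out (loading side, instrument -y), 0.14 = fully in, at its end stop. Starts between 0 and 0.04. It stays where it is left (about 3 N of friction to push it, a little more when moved faster).
- nest (a point): Point on the stage's flat top, 62 mm above the table, midway between the rails: the carrier's origin belongs here. Moves with the stage; axes as the instrument's. The rails (70 long in x, 10 wide, 6 mm high) have their inner faces at y = -34 and +34 mm: 4 mm play each side of the 60 mm wide carrier. The top spans x -80 to +105, y -110 to +60 mm.
- handle_top (a point): Middle of the top of the stage's aluminium push handle, an upright plate 60 (x) x 14 (y) x 35 mm high on the stage's outer end, 150 mm in -y from the nest; top 97 mm, foot 62 mm above the table. To slide the stage in, press its outer (-y) face towards +y, or pinch it across its 14 mm.
- pin_tip (a point): Centre of the round top of the upright steel part-present pin (10 mm thick), at x = +68, y = 0 mm from the nest. It stands 6 mm above the stage's top face when free and moves with the stage.
- pin (a joint): How far the pin is pressed down, m: 0 = free, 0.006 = flush with the stage's top face, 0.007 = its limit. A spring of 0.36 N at first, 1.2 N when flush; the carrier's weight is enough to hold it down.
- carrier: Loose bare steel sample carrier, 0.45 to 0.7 kg, flat on the table: a plate 110 (x) x 60 (y) x 10 mm, a tab 26 long, 24 wide, 10 mm thick on the middle of its +x end (to x = 81 mm), and an upright grip fin across its middle, 12 thick (x), 50 long (y), its top 50 mm above the underside. Origin: centre of the 110 x 60 underside, z up. Its x axis is to point along the nest's x axis.
- carrier_fin (a point): Middle of the top of the carrier's grip fin, 50 mm above its underside, straight above its origin.
- carrier_tab (a point): Middle of the underside of the carrier's tab, at x = +68 mm from its origin; it belongs over the pin's tip.
- spare: Spare carrier, like the carrier but without the tab; leave it. Origin at the centre of its underside.
- lens_can: Black round lens can standing on the table, 58 mm wide, 65 mm high; leave it. Origin at the centre of its underside.
- driver: Screwdriver lying on the table, 190 mm long, along its x axis; leave it.
Not all that is in view belongs to the job. Leave any brown or purple look-alike of the carrier alone.

How it is judged:
By the outcome, as a careful person would: the job done as asked, in the order asked, and still so for the second after the job is handed in, with the robot touching nothing.
It also fails if it takes over 64 s, if anything falls off the work surface, if the arm or the gripper's body presses on something with over 40 N, if the wrist force passes 120 N, or if a joint passes its speed limit or range.

### The arm

A 6-joint arm with a two-finger parallel gripper is mounted at the origin on the work surface. World frame = base frame: x ahead of the robot, y to its left, z up, the work surface at z = 0. Lengths are in m, angles in rad, forces in N, time in s.
With the tool pointing down it reaches from about 0.25 to 0.775 m from the base axis. Payload 4 kg.
Tool frame: the origin (TCP) lies on the centre line of the jaws, within the pads' length; the fingertips stand 25 mm ahead of it and the grasp point (between the pads) lies 6 mm ahead of it; z points along the fingers, y is the line along which they close (so a half turn about z gives the same grasp; the last joint's range is limited). The gripper opens to 94 mm and grips with 3 to 60 N. Pads are 16 mm wide; open, the fingers measure 119 mm over their backs; the gripper's body (75 mm by 177 mm) begins 78 mm behind the grasp point.
Start: joints at [-1.366, 0.087, 1.371, -0, 1.684, -0.103], TCP at [0.167, -0.524, 0.231] pointing down, gripper open.
Joint ranges: [-3.1, 3.1], [-0.76, 2.03], [0.27, 2.55], [-1.08, 4.22], [0.17, 2.65], [-2.57, 2.57]. Speed limits (rad/s): [2.79, 2.79, 3.14, 3.14, 3.14, 3.14].

### API

Orientations are given as [roll, pitch, yaw] about the fixed x, y, z axes, in that order (R = Rz(yaw) Ry(pitch) Rx(roll)).
In Python, from bench import robot, imaging gives the robot as it stands. The module is installed in compiled form; this text tells all that it offers.
- The arm moves only by the tool drive_tool, never from a script. Its argument "series" is a list of rows, each a list of 3 entries, a list of its own where there are three numbers: the finger opening in m, from 0 to 0.094, then the shift along the tool's x, y, z in m, then the turn, a rotation vector about the tool's x, y, z in rad. A call has 1 to 5 rows; each row is the pose to reach, as a shift and turn from the pose commanded when the call began, along the tool's axes at that moment; what a row does not reach only later rows make up. A row lasts 1/8 s, in which the tool goes at most 62.5 mm and 10.7 degrees, less where a joint would pass 70% of its speed; a pose out of reach is approached as far as the arm can. A call with a gripper value outside its range is refused whole. The fingers move at their own pace and stop on an object; the grip force is fixed at half the most. Time passes only in rows, so rows that repeat a pose let the fingers close. It gives the time, the measured TCP pose, the force, the opening and the grip force at its end, in the units of the state.
- robot.get_obs(): the state, without advancing time (a new reading comes with each control period).
- imaging.snapshot(name): name is "side" or "top"; returns the picture (384x512x3 uint8, red, green, blue); there is no depth.
- imaging.get_calibration(name): a dict with "intrinsics" (3x3 intrinsics, pixels), "position" and "rotation" of the camera in the world. Camera axes: x right, y up, looking along -z (the intrinsics and any distortion apply to the point x, -y, -z); pixel columns grow to the right and rows downward; lengths in m; the calibration is good to about 2 mm. A picture is of the moment at which its call begins. get_calibration takes no time and is no camera call.
- robot.close_job(): hands the job in; it is judged then, once.
The state is a dict: "time": time; "joint_positions": joint angles; "qvel": joint speeds; "joint_torque": joint torques, N m; "tool_pos": TCP position; "ee_rot": TCP orientation; "wrist_force": force on the tool from outside, world axes, zero at the start; "wrist_torque": the same for the moment, N m; "width": finger opening in m; "finger_force": force on a finger pad.
Only numpy, scipy, OpenCV 4.12 (cv2) and the standard library are available. Lean on these libraries where they do the work, as an engineer would, in place of code of your own. Each camera call takes 0.05 s, during which the arm holds its last target. There are 200 camera calls.

## Working session

There is one attempt and no reset: what is moved stays moved. The work goes in short steps, Python scripts to look and compute and a tool call to move; the robot and the scene stay as the last step left them, time stands still between calls to the robot, and variables do not carry over. Pictures are saved under pics/ and viewed, at most 10 in all, crops included, and the job is handed in when it is done.

Besides the shell and the picture viewer there is one more tool, called after "Call:" in YAML: its name, and indented under it one key for each argument. drive_tool: Moves the arm, as the interface text tells. Its arguments: {"type":"object","properties":{"series":{"type":"array"}},"required":["series"]}

```bash
mkdir -p pics; cat > h.py <<'E'
import numpy as np, cv2
from bench import robot, imaging
def save(name,fn):
    im=imaging.snapshot(name); cv2.imwrite('pics/'+fn,im[:,:,::-1]); return im
E
python3 - <<'E'
from h import *
for n in("side","top"):
    save(n,n+'1.png'); c=imaging.get_calibration(n); print(n,c)
print(robot.get_obs())
a=cv2.imread('pics/side1.png');b=cv2.imread('pics/top1.png')
E
```

```text
side {'intrinsics': array([[417.88334262,   0.        , 254.91190924],
       [  0.        , 417.88334262, 189.95444565],
       [  0.        ,   0.        ,   1.        ]]), 'position': array([ 0.48041255, -0.91133434,  0.76185032]), 'rotation': array([ 0.88590514, -0.01788297, -0.08102248])}
top {'intrinsics': array([[420.9806885 ,   0.        , 255.7186181 ],
       [  0.        , 420.9806885 , 184.17171762],
       [  0.        ,   0.        ,   1.        ]]), 'position': array([ 0.42748207, -0.07300393,  1.26405097]), 'rotation': array([ 1.26392871e-01, -9.83878559e-04, -1.55681498e+00])}
{'time': 0.1, 'joint_positions': array([-1.36610984e+00,  8.78869988e-02,  1.37207899e+00, -1.38137865e-05,
        1.68358540e+00, -1.03121158e-01]), 'qvel': array([ 4.41217203e-05, -1.55706419e-03, -4.89158512e-03, -5.01198257e-04,
       -9.61045902e-04,  4.04139405e-04]), 'joint_torque': array([ 1.42732722e-03, -3.41252625e+01, -3.03301013e+01,  7.20081059e-02,
        3.04207450e-02, -1.01140602e-04]), 'tool_pos': array([ 0.16652505, -0.52372902,  0.22943018]), 'ee_rot': array([-3.13964291e+00, -1.87972684e-04,  3.07805920e-01]), 'wrist_force': array([-0.54979038,  0.54224492, -0.26156134]), 'wrist_torque': array([0.02930597, 0.04197567, 0.01749867]), 'finger_force': 0.0, 'width': 0.09395178521473492}
```

View pics/side1.png

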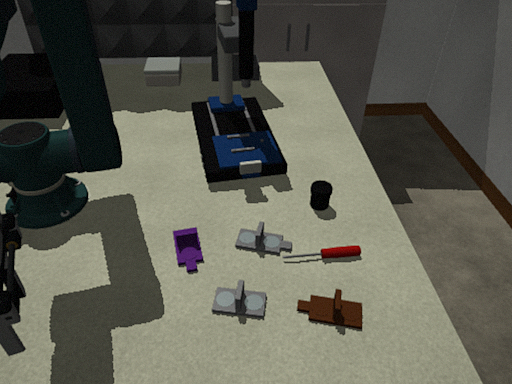

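View pics/top1.png

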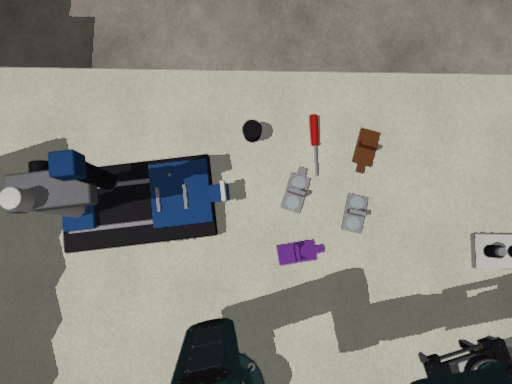

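Side view: the steel carrier with the tab is at (263,240), the tabless spare at (240,300), and the purple (188,250) and brown (332,310) look-alikes nearby. The stage is at (245,150) with its handle at (250,167).

Top view: the tabbed steel carrier is at (297,190), with its tab up at (302,171), and the spare is at (355,213). The one at (297,190) fits the description because it is bare steel and has a tab. I'll confirm that in an enlarged crop.

```bash
python3 - <<'E'
import cv2
a=cv2.imread('pics/top1.png')[145:245,140:380]
cv2.imwrite('pics/c1.png',cv2.convertScaleAbs(cv2.resize(a,None,fx=3.3,fy=3.3,interpolation=cv2.INTER_CUBIC),alpha=1.4))
a=cv2.imread('pics/side1.png')[90:260,185:345]
cv2.imwrite('pics/c2.png',cv2.convertScaleAbs(cv2.resize(a,None,fx=3.5,fy=3.5,interpolation=cv2.INTER_CUBIC),alpha=1.4))
E
```

```text
(no output)
```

View pics/c1.png

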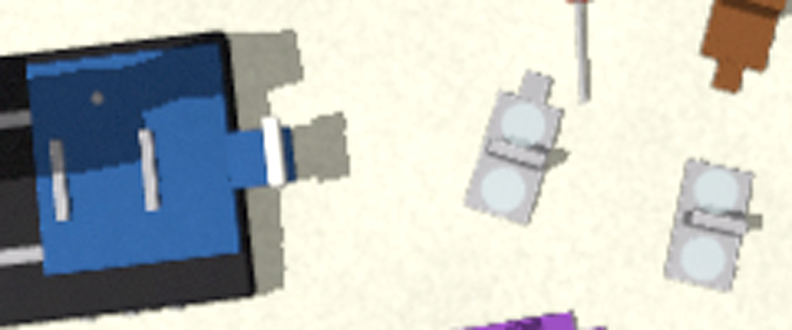

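View pics/c2.png

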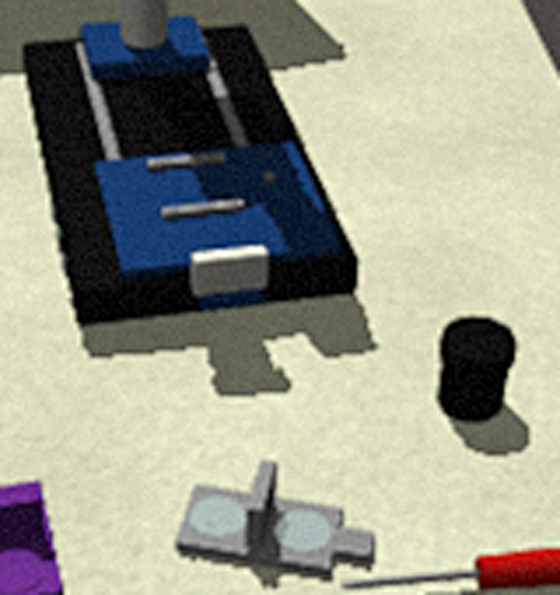

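The crops confirm it: the steel part at top-crop (515,155) has a tab at (537,85), and the other one at (708,225) has none. The stage pin is at (97,98), the rails at (57,180) and (146,169), and the handle at (275,150). Next I fit the poses.

```bash
cat >> h.py <<'E'
from scipy.spatial.transform import Rotation as Ro
from scipy.optimize import least_squares
def proj(n,P):
    c=imaging.get_calibration(n); R=Ro.from_euler('xyz',c['rotation']).as_matrix()
    q=(np.atleast_2d(P)-c['position'])@R; K=c['intrinsics']
    return np.c_[K[0,2]+K[0,0]*q[:,0]/-q[:,2], K[1,2]+K[1,1]*-q[:,1]/-q[:,2]]
def place(p,L,z0=0):
    c,s=np.cos(p[2]),np.sin(p[2]); L=np.asarray(L,float)
    return np.c_[p[0]+c*L[:,0]-s*L[:,1],p[1]+s*L[:,0]+c*L[:,1],z0+L[:,2]]
def fit(obs,p0,z0=0):
    f=lambda p:np.concatenate([(proj(n,place(p,L,z0))-px).ravel() for n,L,px in obs])
    r=least_squares(f,p0,loss='soft_l1'); return r.x,r.fun.reshape(-1,2).round(1).tolist()
E
python3 - <<'E'
from h import *
T=lambda a:np.array(a)/3.3+(140-.35,145-.35)
S=lambda a:np.array(a)/3.5+(185-.35,90-.35)
cL=[(55,30,10),(55,-30,10),(-55,-30,10),(-55,30,10),(0,0,50)]
cL=np.array(cL)/1e3
t=T([(500,90),(563,108),(528,224),(465,206),(518,152)])
s=S([(343,513),(330,567),(178,545),(195,487)])
for o in([('top',cL,t)],[('side',cL[:4],s)],[('top',cL,t),('side',cL[:4],s)]): print(fit(o,[.45,-.2,1.3]))
sL=np.array([(68,0,6),(0,-39,6),(0,39,6),(0,-150,35)])/1e3
t=T([(97,98),(146,169),(57,180),(268,152)]); s=S([(270,176),(203,208),(187,159),(230,251)])
for o in([('top',sL,t)],[('side',sL,s)],[('top',sL,t),('side',sL,s)]): print(fit(o,[.45,.15,0],.062))
E
```

```text
(array([ 0.56444235, -0.1912278 , -0.2836526 ]), [[-0.2, -0.0], [-0.1, 0.3], [0.2, 0.1], [-0.0, -0.3], [0.1, -0.0]])
(array([ 0.56305788, -0.19195123, -0.28032181]), [[0.3, -1.0], [0.4, 1.0], [-0.7, 0.1], [-0.0, -0.2]])
(array([ 0.56377758, -0.19140786, -0.2807595 ]), [[-0.2, 0.2], [-0.1, 0.5], [0.3, 0.3], [0.1, -0.1], [0.1, 0.2], [0.6, -1.2], [0.6, 0.8], [-0.4, -0.1], [0.2, -0.4]])
(array([0.53747098, 0.17089856, 0.12294628]), [[-0.7, -0.2], [0.1, 0.2], [-0.2, -0.1], [1.0, 0.1]])
(array([0.53567781, 0.1690248 , 0.1317102 ]), [[0.2, -0.4], [0.0, -0.3], [-0.1, 0.0], [-0.0, 0.7]])
(array([0.53667743, 0.17045919, 0.12664446]), [[-0.6, 0.1], [0.2, 0.5], [-0.1, 0.2], [1.1, 0.2], [0.5, -0.6], [0.3, -0.6], [0.2, -0.3], [0.0, 0.4]])
```

```bash
cat >> h.py <<'E'
def delta(t,yaw,R0=None):
    o=robot.get_obs(); R=Ro.from_euler('xyz',o['ee_rot'])
    Rt=Ro.from_euler('xyz',[np.pi,0,yaw])
    print('t',round(o['time'],2),'pos',o['tool_pos'].round(4),'rpy',o['ee_rot'].round(4),'w',o['width'].round(4),'F',o['wrist_force'].round(1),'shift',R.inv().apply(np.array(t)-o['tool_pos']).round(4),'turn',(R.inv()*Rt).as_rotvec().round(4))
E
python3 -c "
from h import *
delta([.564,-.191,.16],1.289)"
```

```text
Traceback (most recent call last):
  File "h.py", line 20, in delta
    print('t',round(o['time'],2),'pos',o['tool_pos'].round(4),'rpy',o['ee_rot'].round(4),'w',o['width'].round(4),'F',o['wrist_force'].round(1),'shift',R.inv().apply(np.array(t)-o['tool_pos']).round(4),'turn',(R.inv()*Rt).as_rotvec().round(4))
                                                                                             ^^^^^^^^^^^^^^^^
AttributeError: 'float' object has no attribute 'round'
```

```bash
sed -i "s/o\['width'\].round(4)/round(o['width'],4)/" h.py
python3 -c "
from h import *
delta([.564,-.191,.16],1.289)"
```

```text
t 0.1 pos [ 0.1665 -0.5237  0.2294] rpy [-3.1396e+00 -2.0000e-04  3.0780e-01] w 0.094 F [-0.5  0.5 -0.3] shift [ 0.4796 -0.1965  0.0699] turn [-0.0017 -0.0011 -0.9812]
```

Call:
drive_tool:
  series:
    - [0.06,[0.48,-0.197,0.04],[0,0,-0.981]]
    - [0.06,[0.48,-0.197,0.04],[0,0,-0.981]]
    - [0.06,[0.48,-0.197,0.04],[0,0,-0.981]]
    - [0.06,[0.48,-0.197,0.04],[0,0,-0.981]]
    - [0.06,[0.48,-0.197,0.04],[0,0,-0.981]]

```text
time: 0.72
tool_pos: [0.4066, -0.3225, 0.2059]
ee_rot: [-3.141, -0.0, 1.251]
wrist_force: [0.0, -1.1, -0.7]
width: 0.0601
finger_force: 0.0
```

```bash
python3 -c "
from h import *
delta([.564,-.191,.14],1.289)"
```

```text
t 0.72 pos [ 0.4066 -0.3225  0.2059] rpy [-3.1412e+00 -1.0000e-04  1.2512e+00] w 0.0601 F [ 0.  -1.1 -0.7] shift [0.1743 0.1082 0.0658] turn [-0.0004 -0.0001 -0.0378]
```

Call:
drive_tool:
  series:
    - [0.06,[0.174,0.108,0.066],[0,0,-0.038]]
    - [0.06,[0.174,0.108,0.066],[0,0,-0.038]]
    - [0.06,[0.174,0.108,0.066],[0,0,-0.038]]
    - [0.06,[0.174,0.108,0.066],[0,0,-0.038]]
    - [0.06,[0.174,0.108,0.066],[0,0,-0.038]]

```text
time: 1.35
tool_pos: [0.5636, -0.1919, 0.1384]
ee_rot: [-3.138, -0.0, 1.287]
wrist_force: [0.8, 0.6, -0.3]
width: 0.0603
finger_force: 0.0
```

```bash
python3 -c "
from h import *
a=save('side','s2.png')[190:290,200:320];
b=save('top','t2.png')[140:240,240:360]
im=np.hstack([a,b]);cv2.imwrite('pics/c3.png',cv2.convertScaleAbs(cv2.resize(im[:,:,::-1],None,fx=3.3,fy=3.3,interpolation=cv2.INTER_CUBIC),alpha=1.4))
delta([.564,-.191,.043],1.289)"
```

```text
t 1.45 pos [ 0.5629 -0.194   0.1401] rpy [-3.1405e+00  6.0000e-04  1.2835e+00] w 0.0602 F [-1.3 -0.1 -0.1] shift [0.0033 0.0003 0.0971] turn [-0.0011  0.0006 -0.0055]
```

View pics/c3.png

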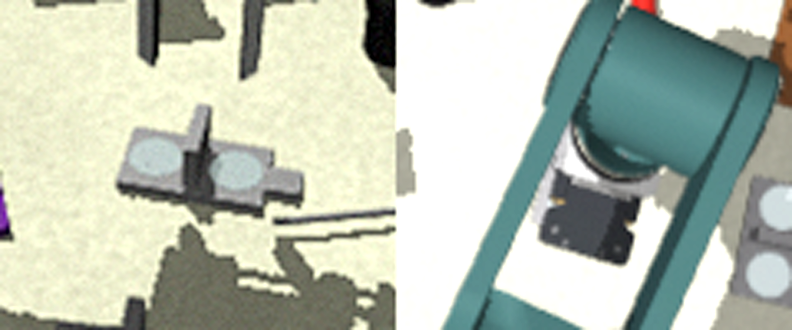

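The open fingertips, at crop (148,60) and (250,72), straddle the fin top at (203,108), so the tool is centred. I'll descend and grip.

Call:
drive_tool:
  series:
    - [0.06,[0.002,0,0.05],[0,0,-0.005]]
    - [0.06,[0.003,0,0.08],[0,0,-0.005]]
    - [0.06,[0.003,0,0.097],[0,0,-0.005]]
    - [0.06,[0.003,0,0.097],[0,0,-0.005]]
    - [0.06,[0.003,0,0.097],[0,0,-0.005]]

```text
time: 2.08
tool_pos: [0.5652, -0.1919, 0.0454]
ee_rot: [3.138, 0.001, 1.288]
wrist_force: [-0.2, -0.6, 0.5]
width: 0.0598
finger_force: 0.0
```

Call:
drive_tool:
  series:
    - [0.03,[0,0,0],[0,0,0]]
    - [0.0,[0,0,0],[0,0,0]]
    - [0.0,[0,0,0],[0,0,0]]
    - [0.0,[0,0,0],[0,0,0]]
    - [0.0,[0,0,0],[0,0,0]]

```text
time: 2.7
tool_pos: [0.5643, -0.1908, 0.0434]
ee_rot: [-3.141, 0.0, 1.288]
wrist_force: [0.9, 0.0, 0.0]
width: 0.0132
finger_force: 0.0
```

Call:
drive_tool:
  series:
    - [0.0,[0,0,0],[0,0,0]]
    - [0.0,[0,0,0],[0,0,0]]
    - [0.0,[0,0,-0.01],[0,0,0]]
    - [0.0,[0,0,-0.02],[0,0,0]]
    - [0.0,[0,0,-0.03],[0,0,0]]

```text
time: 3.32
tool_pos: [0.5642, -0.1908, 0.0738]
ee_rot: [-3.141, -0.0, 1.288]
wrist_force: [0.3, -0.2, -4.5]
width: 0.0119
finger_force: 30.0
```

```bash
python3 -c "
from h import *
delta([.564,-.191,.18],1.289)"
```

```text
t 3.33 pos [ 0.5642 -0.1908  0.0738] rpy [-3.1412 -0.      1.2883] w 0.0119 F [ 0.3 -0.2 -4.5] shift [-0.0002 -0.0002 -0.1062] turn [-0.0004 -0.     -0.0007]
```

Call:
drive_tool:
  series:
    - [0.0,[0,0,-0.02],[0,0,0]]
    - [0.0,[0,0,-0.045],[0,0,0]]
    - [0.0,[0,0,-0.07],[0,0,0]]
    - [0.0,[0,0,-0.095],[0,0,0]]
    - [0.0,[0,0,-0.11],[0,0,0]]

```text
time: 3.95
tool_pos: [0.5648, -0.1911, 0.1857]
ee_rot: [3.139, 0.0, 1.288]
wrist_force: [-0.7, -0.1, -5.5]
width: 0.0117
finger_force: 30.0
```

```bash
python3 -c "
from h import *
delta([.537,.170,.185],1.697)"
```

```text
t 3.95 pos [ 0.5648 -0.1911  0.1857] rpy [3.1388e+00 5.0000e-04 1.2882e+00] w 0.0117 F [-0.7 -0.1 -5.5] shift [ 3.391e-01 -1.274e-01  2.000e-04] turn [ 0.0027  0.001  -0.4088]
```

Call:
drive_tool:
  series:
    - [0.0,[0.02,-0.008,0],[0,0,-0.03]]
    - [0.0,[0.06,-0.023,0],[0,0,-0.08]]
    - [0.0,[0.1,-0.038,0],[0,0,-0.13]]
    - [0.0,[0.14,-0.053,0],[0,0,-0.18]]
    - [0.0,[0.17,-0.064,0],[0,0,-0.21]]

```text
time: 4.58
tool_pos: [0.5486, -0.0065, 0.1818]
ee_rot: [-3.138, -0.001, 1.502]
wrist_force: [-1.5, -0.8, -3.9]
width: 0.0117
finger_force: 30.0
```

```bash
python3 -c "
from h import *
delta([.537,.170,.185],1.697)"
```

```text
t 4.58 pos [ 0.5486 -0.0065  0.1818] rpy [-3.1383e+00 -1.3000e-03  1.5022e+00] w 0.0117 F [-1.5 -0.8 -3.9] shift [ 0.1753 -0.0236 -0.0029] turn [-0.0031 -0.0016 -0.1948]
```

Call:
drive_tool:
  series:
    - [0.0,[0.04,-0.006,0],[0,0,-0.05]]
    - [0.0,[0.08,-0.011,0],[0,0,-0.09]]
    - [0.0,[0.12,-0.016,0],[0,0,-0.14]]
    - [0.0,[0.155,-0.021,0],[0,0,-0.18]]
    - [0.0,[0.175,-0.024,0],[0,0,-0.195]]

```text
time: 5.2
tool_pos: [0.5372, 0.1689, 0.182]
ee_rot: [-3.139, -0.0, 1.697]
wrist_force: [-0.3, 0.3, -4.8]
width: 0.0117
finger_force: 30.0
```

Call:
drive_tool:
  series:
    - [0.0,[0,0,0.02],[0,0,0]]
    - [0.0,[0,0,0.04],[0,0,0]]
    - [0.0,[0,0,0.05],[0,0,0]]
    - [0.0,[0,0,0.05],[0,0,0]]

```text
time: 5.7
tool_pos: [0.5381, 0.1662, 0.1321]
ee_rot: [-3.139, 0.0, 1.693]
wrist_force: [-0.2, 0.2, -5.8]
width: 0.0116
finger_force: 30.0
```

```bash
python3 -c "
from h import *
a=save('side','s3.png')[95:215,180:320];
b=save('top','t3.png')[130:250,130:270]
im=np.hstack([a,b]);cv2.imwrite('pics/c4.png',cv2.convertScaleAbs(cv2.resize(im[:,:,::-1],None,fx=2.85,fy=2.85,interpolation=cv2.INTER_CUBIC),alpha=1.4))
delta([.537,.170,.108],1.697)"
```

```text
t 5.8 pos [0.5393 0.1664 0.1341] rpy [3.1406e+00 1.0000e-04 1.6931e+00] w 0.012 F [-0.2 -0.4 -4.8] shift [ 0.0038 -0.0019  0.0261] turn [ 0.001   0.0001 -0.0039]
```

View pics/c4.png

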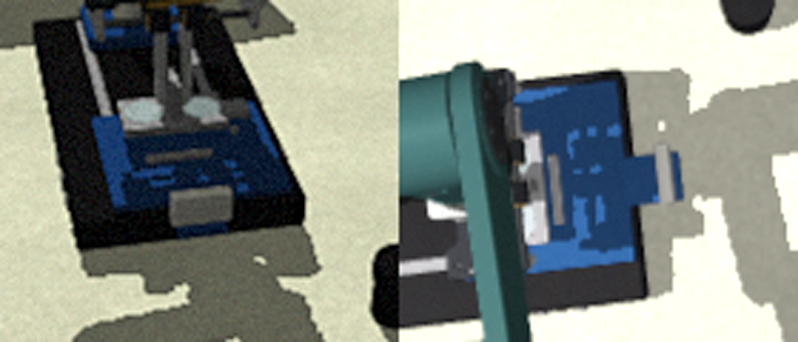

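Side view: the carrier is level above the rails, with its plate at crop (118–240, 100–130) and the near rail at (180,156). In the top view its near edge (545,190) is beside the near rail (556,190). I'll compare the predicted pixels with these.

```bash
python3 - <<'E'
from h import *
p=[.5393,.1664,1.6931-np.pi/2]; u=.1341-.0434
L=np.array([(-55,30,10),(-55,-30,10),(55,-30,10),(-55,-30,0),(81,-12,10),(0,-25,50)])/1e3
c=lambda px,x,y:((px-(x,y))*2.85).round(0).tolist()
for n,x,y,o in(('side',180,95,0),('top',130,130,399)):
    q=place(p,L,u); print(n,[[a+o,b] for a,b in c(proj(n,q),x,y)])
    r=place([.5367,.1705,.1266],np.array([(-35,-39,6),(35,-39,6),(0,-150,35)])/1e3,.062); print('rail/handle',[[a+o,b] for a,b in c(proj(n,r),x,y)])
E
python3 - <<'E'
import cv2,numpy as np
a=cv2.imread('pics/s3.png')[118:165,212:282]
b=cv2.imread('pics/t3.png')[160:225,160:230]
a=cv2.resize(a,None,fx=8,fy=8,interpolation=cv2.INTER_CUBIC)
cv2.imwrite('pics/c5.png',cv2.convertScaleAbs(a,alpha=1.5))
E
```

```text
side [[119.0, 98.0], [128.0, 128.0], [232.0, 118.0], [128.0, 137.0], [253.0, 107.0], [179.0, 87.0]]
rail/handle [[146.0, 156.0], [212.0, 149.0], [201.0, 190.0]]
top [[486.0, 247.0], [547.0, 241.0], [538.0, 129.0], [549.0, 241.0], [517.0, 105.0], [530.0, 181.0]]
rail/handle [[556.0, 224.0], [550.0, 155.0], [661.0, 173.0]]
```

View pics/c5.png

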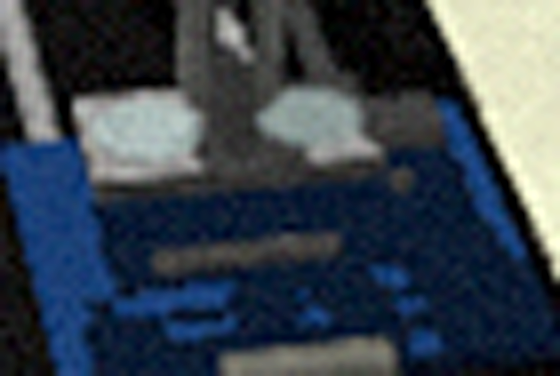

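The prediction agrees to within about 1 px, so I'll correct the offset and lower.

Call:
drive_tool:
  series:
    - [0.0,[0.004,-0.002,0],[0,0,-0.004]]
    - [0.0,[0.004,-0.002,0.006],[0,0,-0.004]]
    - [0.0,[0.004,-0.002,0.012],[0,0,-0.004]]
    - [0.0,[0.004,-0.002,0.016],[0,0,-0.004]]
    - [0.0,[0.004,-0.002,0.016],[0,0,-0.004]]

```text
time: 6.42
tool_pos: [0.5361, 0.17, 0.1166]
ee_rot: [-3.14, 0.0, 1.697]
wrist_force: [0.6, 0.3, -5.2]
width: 0.012
finger_force: 30.0
```

```bash
python3 -c "
from h import *
delta([.537,.170,.1055],1.697)"
```

```text
t 6.42 pos [0.5361 0.17   0.1166] rpy [-3.1401e+00  2.0000e-04  1.6972e+00] w 0.012 F [ 0.6  0.3 -5.2] shift [-0.0002  0.0009  0.0111] turn [-0.0015  0.0002  0.0002]
```

Call:
drive_tool:
  series:
    - [0.0,[0,0.001,0.003],[0,0,0]]
    - [0.0,[0,0.001,0.006],[0,0,0]]
    - [0.0,[0,0.001,0.008],[0,0,0]]
    - [0.0,[0,0.001,0.01],[0,0,0]]
    - [0.0,[0,0.001,0.01],[0,0,0]]

```text
time: 7.05
tool_pos: [0.5375, 0.1703, 0.1074]
ee_rot: [3.141, 0.0, 1.697]
wrist_force: [0.3, -0.4, -4.5]
width: 0.0116
finger_force: 30.0
```

Call:
drive_tool:
  series:
    - [0.0,[0,0,0.001],[0,0,0]]
    - [0.0,[0,0,0.001],[0,0,0]]
    - [0.0,[0,0,0.002],[0,0,0]]
    - [0.0,[0,0,0.002],[0,0,0]]

```text
time: 7.55
tool_pos: [0.5375, 0.1703, 0.1054]
ee_rot: [3.141, 0.0, 1.697]
wrist_force: [-0.2, -1.3, -3.2]
width: 0.0123
finger_force: 30.0
```

```bash
python3 -c "
from h import *
a=save('side','s4.png')[118:165,212:282];
cv2.imwrite('pics/c6.png',cv2.convertScaleAbs(cv2.resize(a[:,:,::-1],None,fx=8,fy=8,interpolation=cv2.INTER_CUBIC),alpha=1.5))
delta([.537,.170,.1055],1.697)"
```

```text
t 7.6 pos [0.5376 0.1703 0.1055] rpy [3.1414e+00 1.0000e-04 1.6973e+00] w 0.012 F [-0.8  0.1 -4.5] shift [-0.0003 -0.0006 -0.    ] turn [0.0002 0.0001 0.0003]
```

View pics/c6.png

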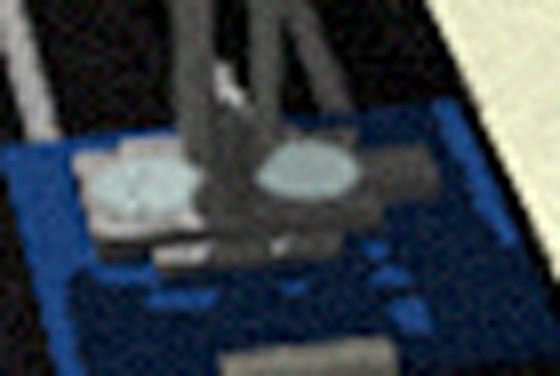

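The carrier is nested: the near rail (155–340, 250) is just in front of the plate, the far rail (130,146) just behind it, and the tab (405,175) is over the pin. I'll lower the last millimetre until it touches.

Call:
drive_tool:
  series:
    - [0.0,[0,0,0.0005],[0,0,0]]
    - [0.0,[0,0,0.001],[0,0,0]]
    - [0.0,[0,0,0.001],[0,0,0]]

```text
time: 7.98
tool_pos: [0.5376, 0.1703, 0.1054]
ee_rot: [3.141, 0.0, 1.697]
wrist_force: [-2.9, -0.2, 3.0]
width: 0.0119
finger_force: 30.0
```

Call:
drive_tool:
  series:
    - [0.0,[0,0,0.0005],[0,0,0]]
    - [0.0,[0,0,0.0005],[0,0,0]]
    - [0.0,[0,0,0.0005],[0,0,0]]

```text
time: 8.35
tool_pos: [0.5376, 0.1703, 0.1053]
ee_rot: [3.141, 0.0, 1.697]
wrist_force: [-3.0, -1.1, 5.6]
width: 0.0115
finger_force: 30.0
```

Contact is at the right height, so I'll release and rise.

Call:
drive_tool:
  series:
    - [0.0,[0,0,-0.001],[0,0,0]]
    - [0.02,[0,0,-0.001],[0,0,0]]
    - [0.04,[0,0,-0.001],[0,0,0]]
    - [0.05,[0,0,-0.001],[0,0,0]]
    - [0.05,[0,0,-0.001],[0,0,0]]

```text
time: 8.98
tool_pos: [0.5376, 0.1704, 0.1048]
ee_rot: [3.142, 0.0, 1.697]
wrist_force: [0.0, 0.5, -0.1]
width: 0.0467
finger_force: 0.0
```

Call:
drive_tool:
  series:
    - [0.05,[0,0,-0.02],[0,0,0]]
    - [0.05,[0,0,-0.045],[0,0,0]]
    - [0.05,[0,0,-0.07],[0,0,0]]
    - [0.05,[-0.02,0,-0.09],[0,0,0]]
    - [0.05,[-0.06,0,-0.09],[0,0,0]]

```text
time: 9.6
tool_pos: [0.5463, 0.1114, 0.1975]
ee_rot: [3.136, -0.0, 1.7]
wrist_force: [0.6, -0.5, -0.5]
width: 0.0499
finger_force: 0.0
```

Call:
drive_tool:
  series:
    - [0.0,[-0.05,0,0],[0,0,0]]
    - [0.0,[-0.1,0,0],[0,0,0]]
    - [0.0,[-0.14,0,0],[0,0,0]]
    - [0.0,[-0.16,0,0],[0,0,0]]
    - [0.0,[-0.16,0,0],[0,0,0]]

```text
time: 10.22
tool_pos: [0.5653, -0.0484, 0.1948]
ee_rot: [-3.141, -0.001, 1.696]
wrist_force: [-0.3, 0.7, -0.3]
width: 0.0035
finger_force: 0.0
```

```bash
python3 - <<'E'
from h import *
a=save('side','s5.png')[100:200,190:300]
b=save('top','t5.png')[130:230,130:240]
im=np.hstack([a,b]);cv2.imwrite('pics/c7.png',cv2.convertScaleAbs(cv2.resize(im[:,:,::-1],None,fx=3.6,fy=3.6,interpolation=cv2.INTER_CUBIC),alpha=1.4))
h=place([.5367,.1705,.1266],np.array([(0,-150-7-25,0)])/1e3)[0]; print(h)
delta([h[0],h[1],.105],1.697)
E
```

```text
[ 0.5596797  -0.01004344  0.        ]
t 10.32 pos [ 0.5652 -0.0468  0.1949] rpy [-3.1416e+00 -9.0000e-04  1.6982e+00] w 0.0007 F [-0.3  0.3  0. ] shift [ 0.0371 -0.0008  0.0899] turn [-0.     -0.0009  0.0012]
```

View pics/c7.png

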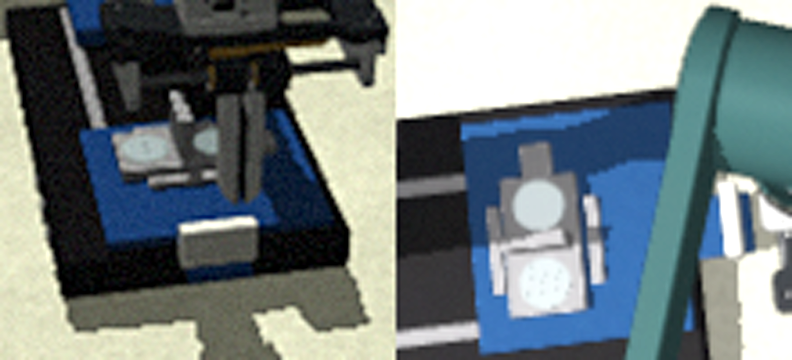

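The carrier lies flat between both rails with its tab over the pin, at top crop (535,160), and it has been released. Next I lower the closed fingers outside the handle and push.

Call:
drive_tool:
  series:
    - [0.0,[0,0,0.04],[0,0,0]]
    - [0.0,[0.0,-0.001,0.08],[0,0,0]]
    - [0.0,[0.015,-0.001,0.095],[0,0,0]]
    - [0.0,[0.035,-0.001,0.095],[0,0,0]]
    - [0.0,[0.035,-0.001,0.095],[0,0,0]]

```text
time: 10.95
tool_pos: [0.5608, -0.011, 0.102]
ee_rot: [3.138, 0.0, 1.701]
wrist_force: [0.5, -0.2, 0.8]
width: 0.0003
finger_force: 0.0
```

Call:
drive_tool:
  series:
    - [0.0,[0.005,0,0],[0,0,0]]
    - [0.0,[0.009,0,0],[0,0,0]]
    - [0.0,[0.012,0,0],[0,0,0]]
    - [0.0,[0.015,0,0],[0,0,0]]
    - [0.0,[0.018,0,0],[0,0,0]]

```text
time: 11.58
tool_pos: [0.5575, 0.0045, 0.0999]
ee_rot: [-3.141, 0.0, 1.697]
wrist_force: [0.0, 0.0, 0.4]
width: 0.0003
finger_force: 0.0
```

Not touching yet, with about 9 mm left to the face.

Call:
drive_tool:
  series:
    - [0.0,[0.002,0,0],[0,0,0]]
    - [0.0,[0.005,0,0],[0,0,0]]
    - [0.0,[0.009,0,0],[0,0,0]]
    - [0.0,[0.014,0,0],[0,0,0]]
    - [0.0,[0.02,0,0],[0,0,0]]

```text
time: 12.2
tool_pos: [0.5549, 0.0246, 0.0999]
ee_rot: [-3.141, 0.0, 1.697]
wrist_force: [-0.7, -4.4, -0.6]
width: 0.0005
finger_force: 1.7
```

Call:
drive_tool:
  series:
    - [0.0,[0.006,0,0],[0,0,0]]
    - [0.0,[0.012,0,0],[0,0,0]]
    - [0.0,[0.018,0,0],[0,0,0]]
    - [0.0,[0.024,0,0],[0,0,0]]
    - [0.0,[0.03,0,0],[0,0,0]]

```text
time: 12.82
tool_pos: [0.5509, 0.0545, 0.0999]
ee_rot: [-3.141, 0.0, 1.697]
wrist_force: [-1.2, -4.1, 0.2]
width: 0.0005
finger_force: 1.7
```

Call:
drive_tool:
  series:
    - [0.0,[0.006,0,0],[0,0,0]]
    - [0.0,[0.012,0,0],[0,0,0]]
    - [0.0,[0.018,0,0],[0,0,0]]
    - [0.0,[0.024,0,0],[0,0,0]]
    - [0.0,[0.03,0,0],[0,0,0]]

```text
time: 13.45
tool_pos: [0.5473, 0.0843, 0.0998]
ee_rot: [-3.141, 0.0, 1.697]
wrist_force: [-2.3, -3.4, -0.2]
width: 0.0004
finger_force: 1.7
```

Call:
drive_tool:
  series:
    - [0.0,[0.004,0,0],[0,0,0]]
    - [0.0,[0.008,0,0],[0,0,0]]
    - [0.0,[0.012,0,0],[0,0,0]]
    - [0.0,[0.016,0,0],[0,0,0]]
    - [0.0,[0.02,0,0],[0,0,0]]

```text
time: 14.08
tool_pos: [0.5448, 0.104, 0.0998]
ee_rot: [-3.141, 0.0, 1.697]
wrist_force: [-1.6, -3.2, -1.5]
width: 0.0003
finger_force: 1.6
```

```bash
python3 - <<'E'
from h import *
a=save('side','s6.png')[60:190,180:290]
b=save('top','t6.png')[130:260,30:250]
im=np.hstack([a,b]);cv2.imwrite('pics/c8.png',cv2.convertScaleAbs(cv2.resize(im[:,:,::-1],None,fx=2.4,fy=2.4,interpolation=cv2.INTER_CUBIC),alpha=1.4))
E
```

```text
(no output)
```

View pics/c8.png

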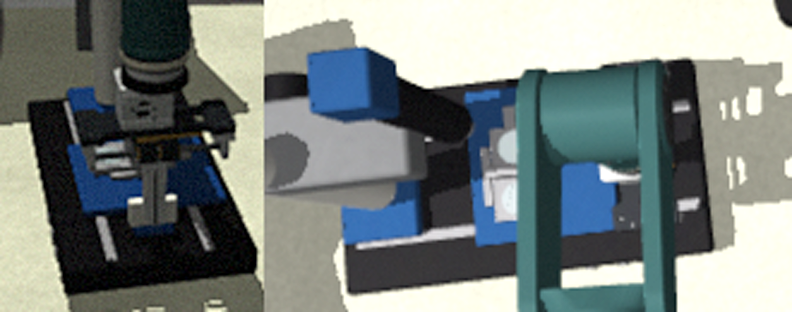

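The stage is about two thirds in with the carrier still seated (top crop 505,175). The wrist at (535–660) is clear of the tube at (470,120). I'll go on in small steps and watch the force.

Call:
drive_tool:
  series:
    - [0.0,[0.003,0,0],[0,0,0]]
    - [0.0,[0.006,0,0],[0,0,0]]
    - [0.0,[0.009,0,0],[0,0,0]]
    - [0.0,[0.012,0,0],[0,0,0]]
    - [0.0,[0.012,0,0],[0,0,0]]

```text
time: 14.8
tool_pos: [0.5437, 0.1164, 0.1001]
ee_rot: [3.141, -0.001, 1.698]
wrist_force: [1.7, -1.5, -0.8]
width: 0.0005
finger_force: 0.7
```

Call:
drive_tool:
  series:
    - [0.0,[0.002,0,0],[0,0,0]]
    - [0.0,[0.004,0,0],[0,0,0]]
    - [0.0,[0.006,0,0],[0,0,0]]
    - [0.0,[0.008,0,0],[0,0,0]]
    - [0.0,[0.01,0,0],[0,0,0]]

```text
time: 15.42
tool_pos: [0.5424, 0.1257, 0.1001]
ee_rot: [3.141, 0.0, 1.697]
wrist_force: [2.5, -3.1, -0.3]
width: 0.0004
finger_force: 1.6
```

Call:
drive_tool:
  series:
    - [0.0,[0.002,0,0],[0,0,0]]
    - [0.0,[0.004,0,0],[0,0,0]]
    - [0.0,[0.006,0,0],[0,0,0]]
    - [0.0,[0.008,0,0],[0,0,0]]
    - [0.0,[0.008,0,0],[0,0,0]]

```text
time: 16.05
tool_pos: [0.5421, 0.1283, 0.1002]
ee_rot: [3.141, 0.011, 1.696]
wrist_force: [2.8, -14.6, -0.1]
width: 0.0006
finger_force: 7.8
```

Call:
drive_tool:
  series:
    - [0.0,[0.002,0,0],[0,0,0]]
    - [0.0,[0.002,0,0],[0,0,0]]
    - [0.0,[0.002,0,0],[0,0,0]]

```text
time: 16.42
tool_pos: [0.5421, 0.1283, 0.1003]
ee_rot: [3.142, 0.014, 1.695]
wrist_force: [4.1, -19.7, 0.9]
width: 0.0004
finger_force: 9.9
```

Call:
drive_tool:
  series:
    - [0.0,[-0.006,0,0],[0,0,0]]
    - [0.0,[-0.015,0,0],[0,0,0]]
    - [0.0,[-0.03,0,0],[0,0,0]]
    - [0.0,[-0.06,0,0],[0,0,0]]
    - [0.0,[-0.1,0,0],[0,0,0]]

```text
time: 17.05
tool_pos: [0.5533, 0.0362, 0.0999]
ee_rot: [-3.141, -0.001, 1.699]
wrist_force: [1.3, -0.2, -0.3]
width: 0.0002
finger_force: 0.0
```

Call:
drive_tool:
  series:
    - [0.0,[-0.04,0,-0.04],[0,0,0]]
    - [0.0,[-0.09,0,-0.08],[0,0,0]]
    - [0.0,[-0.14,0,-0.1],[0,0,0]]
    - [0.0,[-0.19,0,-0.1],[0,0,0]]
    - [0.0,[-0.19,0,-0.1],[0,0,0]]

```text
time: 17.68
tool_pos: [0.5773, -0.1554, 0.1997]
ee_rot: [-3.141, -0.0, 1.693]
wrist_force: [-0.8, 0.4, -0.2]
width: 0.0009
finger_force: 0.0
```

```bash
python3 - <<'E'
from h import *
save('side','s7.png'); t=save('top','t7.png').astype(int)
# blue stage right edge, along the y direction: compare with reference rendering of stage corners
nest0=np.array([.5367,.1705,.1266])
hsv=cv2.cvtColor(t.astype(np.uint8),cv2.COLOR_RGB2HSV)
m=cv2.inRange(hsv,(105,120,40),(125,255,255))
t0=cv2.cvtColor(cv2.imread('pics/top1.png'),cv2.COLOR_BGR2HSV); m0=cv2.inRange(t0,(105,120,40),(125,255,255))
for r in (205,212,218):
    print(r,'first',np.where(m0[r,60:240])[0][[0,-1]]+60,'now',np.where(m[r,60:240])[0][[0,-1]]+60)
# expected outer edge of top (y=-110) at nest shift d
for d in(0,.115,.122,.13):
    p=nest0+np.r_[-np.sin(.1266)*d,np.cos(.1266)*d,0]
    print(d,proj('top',place(p,np.array([(-.06,-.11,0),(0,-.15,.035),(0,-.039,.006),(0,0,.05)]),.062)).round(1).tolist())
# bright handle / rail / carrier low-saturation blobs
s=cv2.inRange(hsv,(0,0,100),(180,60,255))
n,l,st,c=cv2.connectedComponentsWithStats(s[150:225,60:215])
print([(x[:5].tolist()) for x in st[1:] if x[4]>8])
delta([.5,-.1,.2],1.697)
E
```

```text
205 first [ 91 211] now [ 91 185]
212 first [ 85 212] now [ 85 168]
218 first [ 62 212] now [ 63 168]
0 [[211.2, 214.6], [222.0, 190.9], [184.1, 196.3], [167.3, 196.4]]
0.115 [[171.0, 219.1], [180.9, 195.5], [143.9, 200.8], [125.5, 201.0]]
0.122 [[168.5, 219.4], [178.4, 195.8], [141.4, 201.1], [122.9, 201.3]]
0.13 [[165.7, 219.7], [175.5, 196.1], [138.6, 201.4], [120.0, 201.7]]
[[14, 0, 141, 51, 1589], [131, 24, 16, 4, 41], [0, 30, 30, 26, 666], [53, 33, 27, 41, 686], [115, 35, 8, 22, 121], [80, 52, 5, 12, 49], [0, 60, 22, 15, 142], [111, 62, 40, 10, 189]]
t 17.77 pos [ 0.5771 -0.1521  0.1994] rpy [-3.1407e+00 -1.7000e-03  1.6965e+00] w 0.0002 F [ 0.5 -0.1 -0.2] shift [ 0.0614 -0.0699 -0.0004] turn [-0.0009 -0.0017 -0.0005]
```

```bash
python3 - <<'E'
from h import *
T=lambda a:np.array(a)/3.3+(140-.35,145-.35)
L=np.array([(.12,-.17,.05),(-.12,-.17,.05)])
p,r=fit([('top',L,T([(228,35),(255,293)]))],[.5,.2,.13]); print(p,r)
c,s=np.cos(.1266),np.sin(.1266); d=np.array([.5367,.1705])-p[:2]
y=-s*d[0]+c*d[1]; print('nest in instrument x',c*d[0]+s*d[1],'y at start',y,'now',y+.122)
E
```

```text
[0.53057799 0.22062286 0.12820762] [[-0.1, -2.0], [0.1, 1.6]]
nest in instrument x -0.00025559728456076014 y at start -0.050494701182195824 now 0.07150529881780418
```

The nest is now at instrument y ≈ 70 mm, level with the objective and against a rigid stop, and the arm is clear. Handing in.

```bash
python3 -c "
from bench import robot
print(robot.close_job())"
```

```text
the job is handed in; nothing more can be done
None
```

The tabbed steel carrier sits flat between the rails with its tab over the pin, the stage is pushed in to its end stop under the objective, and I handed the job in with the arm clear; pin depth was judged only from seating height and pictures, and the judge returned no verdict.

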